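Clamp the glass-rod rest on the torch shelf

ROBOT

A 6-joint arm with a two-finger parallel gripper is mounted at the origin on the work surface. World frame = base frame: x ahead of the robot, y to its left, z up, the work surface at z = 0. Lengths are in m, angles in degrees, forces in N, time in s.
With the tool pointing down it reaches from about 0.35 to 0.85 m from the base axis. Payload 8.1 kg.
Tool frame: the origin (TCP) lies on the mounting face of the last link; the fingertips stand 173 mm ahead of it and the grasp point (between the pads) lies 155 mm ahead of it (arm.tip_reach is the distance from the TCP to the fingertips, in m); z points along the fingers, y is the direction in which the jaws open and shut (so a half turn about z gives the same grasp; the last joint's range is limited). The gripper opens to 85 mm and grips with 20 to 120 N. Pads are 22 mm wide; open, the fingers measure 114 mm over their backs; the gripper's body (76 mm by 85 mm) begins 54 mm behind the grasp point. The pads swing forward as they close: fully open they stand 13 mm farther back than shut.
Start: joints at [-77.143, 7.471, 85.268, -0, 87.261, -4.893], TCP at [0.183, -0.571, 0.405] pointing down, gripper open.
Joint ranges: [-169.43, 169.43], [-51.17, 129.36], [1.28, 143.12], [-76.62, 256.62], [0, 156.53], [-152.29, 152.29]. Speed limits (degrees/s): [136.94, 136.94, 159.86, 180, 180, 180].

INTERFACE

Orientations are given as [roll, pitch, yaw] about the fixed x, y, z axes, in that order (R = Rz(yaw) Ry(pitch) Rx(roll)).
In Python, from rig import arm gives the robot as it stands.
- The arm moves only by the tool jog_arm, never from a script. Its argument "increments" is a list of rows, each a list of 7 numbers: the shift along the tool's x, y, z in cm, then the turn, a rotation vector about the tool's x, y, z in degrees, then the finger opening in cm, from 0 to 8.54. In form: [[x, y, z, rx, ry, rz, gripper], ...]. A call has 1 to 20 rows; each row shifts and turns the commanded pose from where the row before left it, along the tool's axes as they then stand; what a row does not reach is not made up. A row lasts 1/10 s, in which the tool goes at most 50 mm and 8.59 degrees, less where a joint would pass 70% of its speed; a pose out of reach is approached as far as the arm can. A call with a gripper value outside its range is refused whole. The fingers move at their own pace and stop on an object; the grip force is fixed at half the most. Time passes only in rows, so rows that do not move let the fingers close. It gives the time, the measured TCP pose, the force and the opening at its end, in the units of the state.
- arm.read_state(): the state, without advancing time (a new reading comes with each control period).
- arm.grab_frame(name): name is "scene" or "top" or "wrist"; returns the picture (480x640x3 uint8, red, green, blue); there is no depth.
- arm.get_calibration(name): a dict with "mtx" (3x3 intrinsics, pixels), "position" and "orientation" of the camera in the world. Camera axes: x right, y up, looking along -z (the intrinsics and any distortion apply to the point x, -y, -z); pixel columns grow to the right and rows downward; lengths in m; the calibration is good to about 2 mm. A picture is of the moment at which its call begins: read the wrist's pose just before it. get_calibration takes no time and is no camera call; for the wrist camera it gives the pose at the moment of the call.
- arm.hand_in(): hands the job in, once; it reports no verdict.
The state is a dict: "clock": time; "joint_positions": joint angles; "joint_vel": joint speeds; "joint_efforts": joint torques, N m; "tcp_pos": TCP position; "tcp_rot": TCP orientation; "contact_force": force on the tool from outside, world axes, zero at the start; "ft_torque": the same for the moment, N m; "finger_gap": finger opening in m.
Only numpy, scipy, OpenCV 4.12 (cv2) and the standard library are available. Lean on these libraries where they do the work, as an engineer would, in place of code of your own. Each camera call takes 0.05 s, during which the arm holds its last target.

TASK

Slide the notched glass-rod rest along the raised shelf until its foot is under the blue clamp strap and sits square against the brass stop bar. Then tighten the red cross knob under the shelf's front edge (clockwise seen from below) until the strap grips the foot firmly - snug, by feel, without forcing it - and let go. Leave the jar, the cup and the paddle where they are.

Things in the scene. Friction and masses are not known exactly. Their poses are not given: they have to be found in the camera images.
- shelf: Aluminium shelf plate on four corner legs, fixed. Origin on the table; x runs from its front edge (robot side) to the rear, y left, z up. Plate 8 mm thick, top 120 mm above the table, from x = -110 mm (front edge) to +160 mm, y to +-140 mm. Stop bar's face at x = -40 mm, knob's axis at x = -96 mm, both at y = 0. Front legs (16 mm thick) at x = -98, y = +-128 mm.
- stop (a point): Foot of the rear (+x) face of the brass stop bar, mid-length, on the shelf's top; axes as the shelf's. The bar is 70 mm long (y), 8 mm high. Behind it two brass cheeks, 8 mm high, 10 mm wide, 82 mm apart, 0 to 36 mm behind the bar's face, leave a lane for the 70 mm wide foot.
- rest: Dark steel rod rest, loose, 0.4 to 0.8 kg, on the shelf behind the stop: a foot 80 (x) by 70 (y) by 10 mm high, and near its rear an upright comb 10 mm thick (x), 70 mm wide (y), solid to 52 mm and with teeth to 64 mm above the foot's underside. Origin: centre of the foot's underside; its front (-x) goes against the bar, so the origin is 40 mm behind the bar's face when home.
- rest_comb (a point): Centre of the comb, 40 mm above the foot's underside and 32 mm behind the rest's origin: the place to pinch it (10 mm thick along x) and drag the rest, which takes 2 to 6 N. When home and square it lies 72 mm behind the stop bar's face.
- rest_foot (a point): Middle of the lower front edge of the rest's foot; axes as the rest's.
- clamp: Screw at the knob's axis, sinks 8 mm per rad of tightening (origin on the axis). Its head stands up to 46 mm over the shelf. It carries a blue strap 26 mm wide reaching back to 24 mm past the bar's face, a rubber pad under its end. The strap's height on the screw was set by hand and is unknown: 2.5 to 15 mm of air over the foot at the start; only the knob's resistance tells when it bears.
- knob_axis (a point): Point on the upright axis of the red cross knob, at mid-height of its arms: 92 mm above the table, 20 mm under the plate, 14 mm behind its front edge; axes as the shelf's, does not turn. Four level round arms 14 mm thick, 90 degrees apart, reach 60 mm from the axis, so up to 46 mm in front of the plate, where a finger let down in front of the plate can push them sideways.
- knob (a joint): Knob angle, rad: 0 = an arm points to the front (-x of shelf). Grows to 3.2 as it tightens, counter-clockwise from above: arms in front go to the right (-y of shelf). Starts at 0 to 0.3, stays where left. Free turning takes 0.25 N m (5 N at 50 mm); once the pad bears, 0.08 more per 10 N of strap force (about 0.11 rad): 0.45 N m is snug, 0.6 forced. It may take pushes on two or three arms.
- frit_jar: Amber jar, 44 mm across, 70 mm high, on the shelf's rear left; not to be disturbed. Origin under its centre.
- bead_cup: Small blue cup, 48 mm across, 50 mm high, on the shelf's rear right; not to be disturbed. Origin under its centre.
- paddle: Spatula-like paddle 200 mm long lying on the table to the right of the shelf; not to be disturbed.
Mind the look-alikes: they are no part of the job. Of the things shaped like the rest, the steel one is meant.

How it is judged (in metres and radians):
On the way, in this order (a step that is already met when the one before it is completed fails the run):
1. the rest is home: foot square against the stop bar under the strap, still unclamped (x of rest_foot in the frame of stop below 0.003 m and y of rest_foot in the frame of stop between -0.012 and 0.012 m and z of rest_foot in the frame of stop below 0.003 m and angle between the x axis of rest_foot and the x axis of stop, either way round below 0.07 rad and contact force between clamp and rest below 3 N), for 0.2 s.
2. the strap presses on the foot with more than 15 N (x of rest_foot in the frame of stop below 0.003 m and y of rest_foot in the frame of stop between -0.012 and 0.012 m and z of rest_foot in the frame of stop below 0.003 m and angle between the x axis of rest_foot and the x axis of stop, either way round below 0.07 rad and contact force between clamp and rest above 15 N), for 0.2 s.
At the end, for the whole second after the job is handed in: The rest's foot is within 3 mm of the stop bar, within 12 mm of the middle of the bar and square to it within 0.07 rad (4 degrees), flat on the shelf; the strap presses on it with 15 to 45 N; the knob and the rest are still (all of step 2 and linear speed of rest below 0.01 m/s and velocity of joint knob between -0.03 and 0.03 rad/s); the robot touches nothing.
It fails at once if the clamp is forced: the strap presses on the rest with more than 45 N (contact force between clamp and rest above 45 N).
It fails at once if the jar, the cup or the paddle is moved by more than 20 mm (distance of any of frit_jar, bead_cup, paddle from where it was at the start of the episode above 0.02 m).
It also fails if it takes over 72 s, if anything falls off the work surface, if the arm or the gripper's body presses on something with over 40 N, if the wrist force passes 120 N, or if a joint passes its speed limit or range.

## Working session

There is one attempt and no reset: what is moved stays moved. The work goes in short steps, Python scripts to look and compute and a tool call to move; the robot and the scene stay as the last step left them, time stands still between calls to the robot, and variables do not carry over. Pictures are saved under pics/ and viewed, and the job is handed in when it is done.

Besides the shell and the picture viewer there is one more tool, called after "Emit:" as name(argument=value, ...), one argument or row to a line, values as JSON. jog_arm: Moves the arm, as the interface text tells. Its arguments: {"type":"object","properties":{"increments":{"type":"array"}},"required":["increments"]}

```bash
mkdir -p pics; ls
python3 - <<'E'
from rig import arm
import cv2,numpy as np
print(arm.read_state())
for n in ["scene","top","wrist"]:
    c=arm.get_calibration(n); print(n,c)
    im=arm.grab_frame(n); cv2.imwrite(f"pics/{n}0.png",im[:,:,::-1])
E
```

```text
pics
{'clock': 0.0, 'joint_positions': array([-7.71422686e+01,  7.51530212e+00,  8.53308762e+01,  1.06027878e-03,
        8.72629002e+01, -4.89184371e+00]), 'joint_vel': array([ 0.0418817 ,  0.12724993,  0.04576307, -0.02234833,  0.00983567,
        0.03453299]), 'joint_efforts': array([ 1.75577494e-03, -5.69391096e+01, -5.00549805e+01, -1.43163466e-04,
        1.48995803e-02,  6.39242148e-05]), 'tcp_pos': array([ 0.18289728, -0.57119114,  0.40362681]), 'tcp_rot': array([-1.79891409e+02, -1.03567872e-02,  1.77495137e+01]), 'contact_force': array([-0.72564167,  0.44253088,  0.58141346]), 'ft_torque': array([0.01858713, 0.0199297 , 0.04897578]), 'finger_gap': 0.08519372470455566}
scene {'mtx': array([[468.33796943,   0.        , 327.81298137],
       [  0.        , 468.33796943, 237.1538081 ],
       [  0.        ,   0.        ,   1.        ]]), 'position': array([ 0.90846638, -0.75633482,  0.74035992]), 'orientation': array([51.77090356,  0.84722758, 28.12347182])}
top {'mtx': array([[550.26339184,   0.        , 331.87444356],
       [  0.        , 550.26339184, 233.73821447],
       [  0.        ,   0.        ,   1.        ]]), 'position': array([ 0.38347791, -0.05091664,  1.31869556]), 'orientation': array([  5.95208838,  -0.11721188, -89.28422065])}
wrist {'mtx': array([[333.70230857,   0.        , 321.04805196],
       [  0.        , 333.70230857, 243.12753656],
       [  0.        ,   0.        ,   1.        ]]), 'position': array([ 0.25857567, -0.54839008,  0.3734489 ]), 'orientation': array([-17.77580193,   0.1497066 , -72.24046342])}
```

View pics/scene0.png

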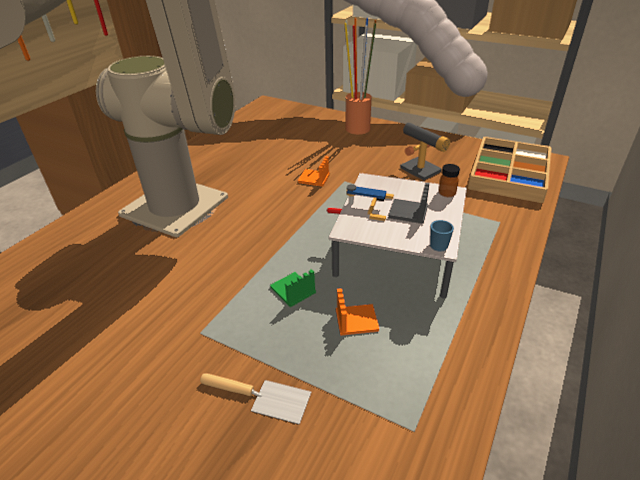

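View pics/top0.png

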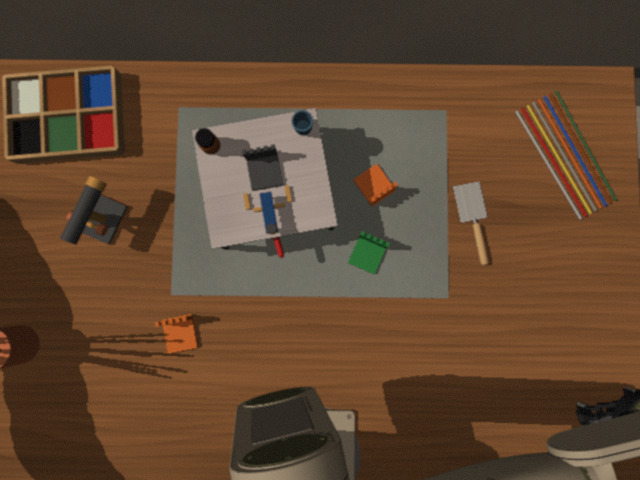

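View pics/wrist0.png

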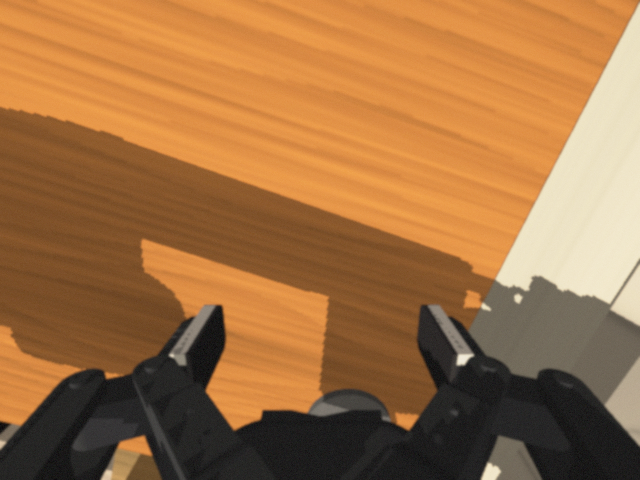

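Things shaped like the rest in the top view: dark steel on the shelf (265,170), orange (375,184), orange (180,335), green (368,253). The steel one on the shelf is the target. I'll check it in a close crop.

```bash
cat > h.py <<'E'
from rig import arm
import cv2,numpy as np
from scipy.spatial.transform import Rotation as R
def cam(n):
    c=arm.get_calibration(n); return c['mtx'],np.array(c['position']),R.from_euler('xyz',c['orientation'],degrees=True).as_matrix()
def ray(n,uv,z,C=None):
    K,p,M=C or cam(n); d=np.linalg.inv(K)@[uv[0],uv[1],1]; d=M@(d*[1,-1,-1]); return p+d*(z-p[2])/d[2]
def proj(n,P,C=None):
    K,p,M=C or cam(n); q=((np.atleast_2d(P)-p)@M)*[1,-1,-1]; q=q@K.T; return q[:,:2]/q[:,2:]
E
python3 - <<'E'
import cv2
im=cv2.imread('pics/top0.png')[100:260,180:345]
cv2.imwrite('pics/topc.png',cv2.resize(im,None,fx=3.7,fy=3.7,interpolation=cv2.INTER_CUBIC))
im=cv2.imread('pics/scene0.png')[155:310,315:475]
cv2.imwrite('pics/scenec.png',cv2.resize(im,None,fx=3.8,fy=3.8,interpolation=cv2.INTER_CUBIC))
E
```

```text
(no output)
```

View pics/topc.png

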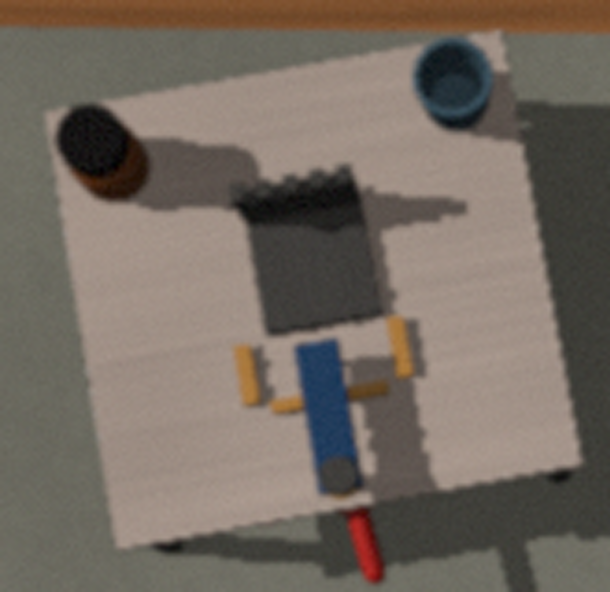

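View pics/scenec.png

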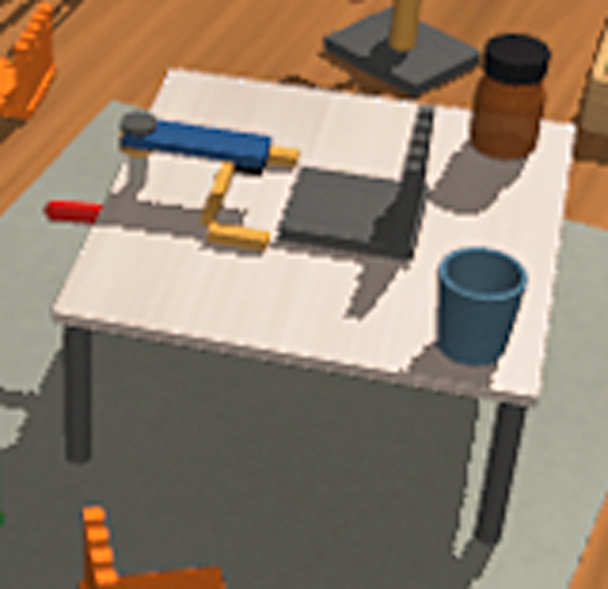

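```bash
cat > fit.py <<'E'
from h import *
from scipy.optimize import least_squares
T=lambda u,v:(u/3.7+180-.36,v/3.7+100-.36); S=lambda u,v:(u/3.8+315-.37,v/3.8+155-.37)
cx=[-.11,-.11,.16,.16]; cy=[.14,-.14,-.14,.14]
top=[T(118,547),T(580,464),T(503,32),T(47,112)]
sc=[S(173,70),S(55,314),S(540,396),S(573,123)]
for n,l in (("top",top),("scene",sc)):
    P=np.array([ray(n,p,.12) for p in l]);
    C=np.c_[cx,cy]
    def f(q): c,s=np.cos(q[2]),np.sin(q[2]); return (C@np.array([[c,s],[-s,c]])+q[:2]-P[:,:2]).ravel()
    r=least_squares(f,[.55,0,0]); print(n,r.x[:2],np.degrees(r.x[2]),np.abs(r.fun).max()*1000,'mm')
FL=ray("top",T(268,333),.13);FR=ray("top",T(381,312),.13); print('foot front top',FL,FR,np.linalg.norm(FL-FR))
print('foot dir',np.degrees(np.arctan2(*(FL-FR)[:2][::-1]))-90)
FR=ray("scene",S(277,236),.13);FL=ray("scene",S(302,170),.13); print('scene',FL,FR,np.linalg.norm(FL-FR))
print('dir',np.degrees(np.arctan2(*(FL-FR)[:2][::-1]))-90)
tl=ray("top",T(238,188),.184);tr=ray("top",T(350,168),.184);print('comb top',tl,tr,np.linalg.norm(tl-tr),np.degrees(np.arctan2(*(tl-tr)[:2][::-1]))-90)
print('knob arm tip',ray("top",T(374,578),.092),'scene',ray("scene",S(50,211),.092))
print('head',ray("top",T(340,472),.166),ray("scene",S(140,122),.166))
print('jar top',ray("top",T(93,140),.19),'cup',ray("top",T(453,82),.17))
E
python3 fit.py
```

```text
top [0.60828038 0.09523887] 10.977674940528905 1.6577794012032008 mm
scene [0.61020577 0.09399899] 11.692021703612875 3.2474476134568553 mm
foot front top [0.6022834  0.12413233 0.13      ] [0.61575671 0.0575537  0.13      ] 0.06792823226649677
foot dir 11.440266127846797
scene [0.60601028 0.11922136 0.13      ] [0.61889801 0.0478679  0.13      ] 0.07250799876746035
dir 10.23827665716857
comb top [0.67577269 0.13555097 0.184     ] [0.68824156 0.07209842 0.184     ] 0.06466605958447957 11.117364793865619
knob arm tip [0.46032089 0.06169655 0.092     ] scene [0.46230038 0.05796768 0.092     ]
head [0.51590265 0.07560982 0.166     ] [0.51752312 0.07217924 0.166     ]
jar top [0.70097259 0.21762111 0.19      ] cup [0.74373116 0.01513737 0.17      ]
```

Emit:
jog_arm(
  increments=[
    [0,0,0,0,0,-8.335,8.5],
    [0,0,0,0,0,-8.335,8.5],
    [0,0,0,0,0,-8.335,8.5],
    [0,0,0,0,0,-8.335,8.5],
    [0,0,0,0,0,-8.335,8.5],
    [0,0,0,0,0,-8.335,8.5],
    [0,0,0,0,0,-8.335,8.5],
    [0,0,0,0,0,-8.335,8.5],
    [0,0,0,0,0,-8.335,8.5],
    [0,0,0,0,0,-8.335,8.5],
    [0,0,0,0,0,0,8.5],
  ],
)

```text
clock: 1.25
tcp_pos: [0.1829, -0.5713, 0.4043]
tcp_rot: [180.0, -0.0, 101.2]
contact_force: [-0.2, -0.5, 0.9]
finger_gap: 0.0849
```

Emit:
jog_arm(
  increments=[
    [3.335,3.63,0,0,0,0,8.5],
    [3.335,3.63,0,0,0,0,8.5],
    [3.335,3.63,0,0,0,0,8.5],
    [3.335,3.63,0,0,0,0,8.5],
    [3.335,3.63,0,0,0,0,8.5],
    [3.335,3.63,0,0,0,0,8.5],
    [3.335,3.63,0,0,0,0,8.5],
    [3.335,3.63,0,0,0,0,8.5],
    [3.335,3.63,0,0,0,0,8.5],
    [3.335,3.63,0,0,0,0,8.5],
    [3.335,3.63,0,0,0,0,8.5],
    [3.335,3.63,0,0,0,0,8.5],
    [3.335,3.63,0,0,0,0,8.5],
    [3.335,3.63,0,0,0,0,8.5],
    [3.335,3.63,0,0,0,0,8.5],
    [3.335,3.63,0,0,0,0,8.5],
    [3.335,3.63,0,0,0,0,8.5],
    [0,0,0,0,0,0,8.5],
    [0,0,0,0,0,0,8.5],
  ],
)

```text
clock: 3.15
tcp_pos: [0.6796, 0.1049, 0.403]
tcp_rot: [-179.9, -0.0, 101.0]
contact_force: [-0.3, -0.4, -0.2]
finger_gap: 0.0853
```

Run:
```python
from h import *
s=arm.read_state(); print(s['clock'],s['tcp_pos'],s['tcp_rot'],s['contact_force'],s['ft_torque'],s['joint_positions'])
C=cam("wrist"); im=arm.grab_frame("wrist"); cv2.imwrite("pics/wrist1.png",im[:,:,::-1])
# predicted overlays
import pickle; pickle.dump(C,open('C1.pkl','wb'))
```

```text
3.15 [0.67958037 0.1049089  0.40295623] [-1.79854541e+02 -1.59842806e-03  1.01005997e+02] [-0.32703251 -0.38434253 -0.16215081] [-0.00632826  0.04962105 -0.00275849] [ 4.50968504e+00  2.12105311e+01  6.94359998e+01 -1.48695304e-02
  8.94981751e+01 -6.49616536e+00]
```

View pics/wrist1.png

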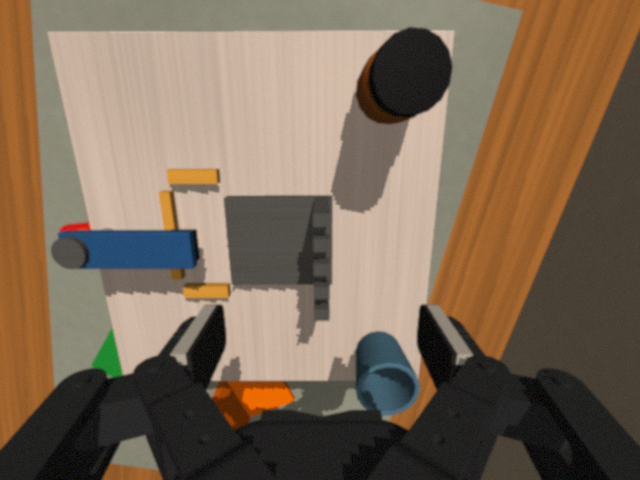

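The wrist view shows the steel rest (foot 225–331, 196–284), the comb at u≈322, the strap (80–197, 250), the stop bar at u≈172, and the cheeks at (193,177) and (206,291). Next I measure these.

Run:
```python
from h import *
import pickle; C=pickle.load(open('C1.pkl','rb'))
th=np.radians(11.1)
def sh(P): d=P[:2]-[.609,.095]; c,s=np.cos(th),np.sin(th); return np.round(1000*np.array([c*d[0]+s*d[1],-s*d[0]+c*d[1]]),1)
for n,uv,z in [("footFL",(225,197),.13),("footFR",(231,285),.13),("footRL",(330,196),.13),("barL",(173,192),.128),("barR",(184,278),.128),
 ("cheekL in",(193,185),.128),("cheekR in",(206,284),.128),("cheekL end",(219,177),.128),("cheekR end",(230,291),.128),
 ("plateFL",(50,32),.12),("plateFR",(120,381),.12),("plateRL",(453,31),.12),
 ("combtop FL",(313,200),.184),("combtopFR",(314,318),.184),("combtop RL",(330,200),.184),("combtopRR",(328,318),.184),("strap end mid",(197,250),.145),("head",(70,250),.16)]:
    P=ray(0,uv,z,C); print(n,P.round(4),sh(P))
```

```text
footFL [0.6042 0.1257 0.13  ] [ 1.2 31. ]
footFR [0.6163 0.0563 0.13  ] [ -0.3 -39.4]
footRL [0.6795 0.1411 0.13  ] [78.  31.7]
barL [0.5658 0.1216 0.128 ] [-37.3  34.4]
barR [0.5784 0.0541 0.128 ] [-37.9 -34.2]
cheekL in [0.5798 0.1295 0.128 ] [-22.   39.5]
cheekR in [0.5961 0.0523 0.128 ] [-20.9 -39.5]
cheekL end [0.5979 0.1389 0.128 ] [-2.4 45.2]
cheekR end [0.6157 0.0498 0.128 ] [ -2.1 -45.6]
plateFL [0.4763 0.2109 0.12  ] [-107.9  139.3]
plateFR [ 0.5249 -0.0646  0.12  ] [-113.3 -140.4]
plateRL [0.7379 0.2622 0.12  ] [158.7 139.3]
combtop FL [0.6674 0.1458 0.184 ] [67.  38.6]
combtopFR [0.682  0.0711 0.184 ] [ 67.  -37.5]
combtop RL [0.6769 0.1477 0.184 ] [76.7 38.6]
combtopRR [0.6908 0.0729 0.184 ] [ 76.  -37.5]
strap end mid [0.5922 0.0868 0.145 ] [-18.1  -4.8]
head [0.5128 0.0765 0.16  ] [-97.9   0.4]
```

Emit:
jog_arm(
  increments=[
    [0,0,2.5,0,0,0,8.5],
    [0,0,2.5,0,0,0,8.5],
    [0,0,2.5,0,0,0,8.5],
    [0,0,1.3,0,0,0,6],
    [0,0,0,0,0,0,3],
    [0,0,0,0,0,0,2],
    [0,0,0,0,0,0,0.5],
    [0,0,0,0,0,0,0.5],
    [0,0,0,0,0,0,0.5],
    [0,0,0,0,0,0,0.5],
    [0,0,0,0,0,0,0.5],
    [0,0,0,0,0,0,0.5],
  ],
)

```text
clock: 4.4
tcp_pos: [0.6798, 0.1037, 0.3187]
tcp_rot: [179.9, 0.0, 101.1]
contact_force: [-1.8, -1.4, 6.0]
finger_gap: 0.0093
```

Run:
```python
from h import *
s=arm.read_state(); print(s['clock'],s['tcp_pos'],s['tcp_rot'],s['contact_force'],s['ft_torque'],s['finger_gap'])
im=arm.grab_frame("wrist"); cv2.imwrite("pics/wrist2.png",im[:,:,::-1])
```

```text
4.4 [0.67977584 0.10369668 0.31872512] [1.79861332e+02 3.11263127e-02 1.01096228e+02] [-1.82739854 -1.41615854  5.95815972] [-0.14734301  0.31110503  0.03866721] 0.009274851320123588
```

View pics/wrist2.png

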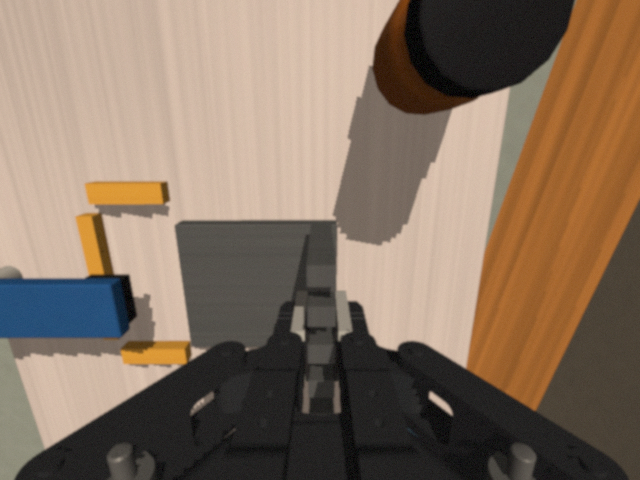

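Emit:
jog_arm(
  increments=[
    [0.2,0,-0.3,0,0,0,0.5],
    [0.2,-0.3,0,0,0,0,0.5],
    [0,-0.5,0,0,0,0,0.5],
    [0,-0.5,0,0,0,0,0.5],
    [0,-0.5,0,0,0,0,0.5],
    [0,-0.5,0,0,0,0,0.5],
    [0,-0.5,0,0,0,0,0.5],
    [0,-0.4,0,0,0,0,0.5],
    [0,0,0,0,0,0,0.5],
  ],
)

```text
clock: 5.35
tcp_pos: [0.6467, 0.1014, 0.3198]
tcp_rot: [-180.0, -0.0, 101.1]
contact_force: [0.1, 0.2, -5.7]
finger_gap: 0.0092
```

Run:
```python
from h import *
s=arm.read_state(); print(s['clock'],s['tcp_pos'],s['tcp_rot'],s['contact_force'],s['ft_torque'],s['finger_gap'])
im=arm.grab_frame("wrist"); cv2.imwrite("pics/wrist3.png",im[:,:,::-1])
```

```text
5.35 [0.64670033 0.10136654 0.3197501 ] [-1.79987247e+02 -1.04604516e-03  1.01094567e+02] [ 0.14610536  0.23945668 -5.71870383] [ 0.03999325 -0.08608482  0.0066976 ] 0.009157818594278574
```

View pics/wrist3.png

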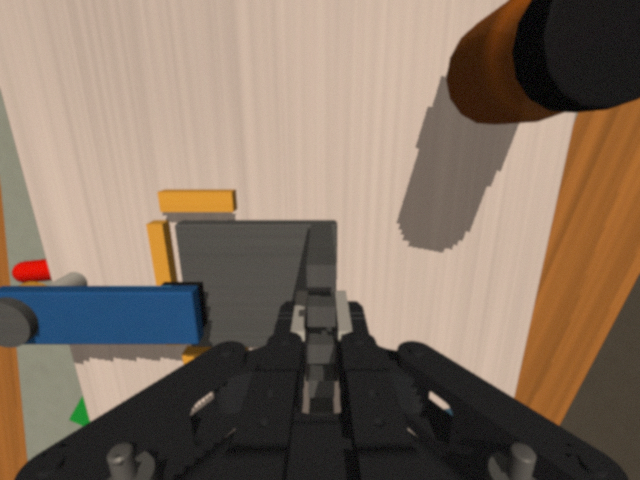

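Emit:
jog_arm(
  increments=[
    [0,0,0.12,0,0,0,0.5],
    [0,-0.2,0,0,0,0,0.5],
    [0,-0.2,0,0,0,0,0.5],
    [0,-0.2,0,0,0,0,0.5],
    [0,0,0,0,0,0,0.5],
  ],
)

```text
clock: 5.9
tcp_pos: [0.6412, 0.1003, 0.3187]
tcp_rot: [180.0, 0.0, 101.1]
contact_force: [-0.1, -0.5, -1.8]
finger_gap: 0.0094
```

Emit:
jog_arm(
  increments=[
    [0,-0.1,0.05,0,0,0,0.5],
    [0,-0.1,0.05,0,0,0,0.5],
    [0,-0.1,0,0,0,0,0.5],
  ],
)

```text
clock: 6.2
tcp_pos: [0.639, 0.0999, 0.3188]
tcp_rot: [179.8, 0.0, 101.1]
contact_force: [8.6, 2.6, 1.0]
finger_gap: 0.0089
```

Run:
```python
from h import *
s=arm.read_state(); print(s['clock'],s['tcp_pos'],s['tcp_rot'],s['contact_force'],s['ft_torque'],s['finger_gap'])
im=arm.grab_frame("wrist"); cv2.imwrite("pics/wrist4.png",im[:,:,::-1])
im=arm.grab_frame("scene");cv2.imwrite('pics/scene4.png',cv2.resize(im[155:310,315:475,::-1],None,fx=3.8,fy=3.8,interpolation=cv2.INTER_CUBIC))
```

```text
6.2 [0.63903384 0.09985227 0.3187991 ] [1.79805316e+02 1.19247531e-02 1.01098877e+02] [8.60047797 2.64999417 0.99125196] [ 0.35687961 -1.5100811   0.02517821] 0.008883227947876842
```

View pics/wrist4.png

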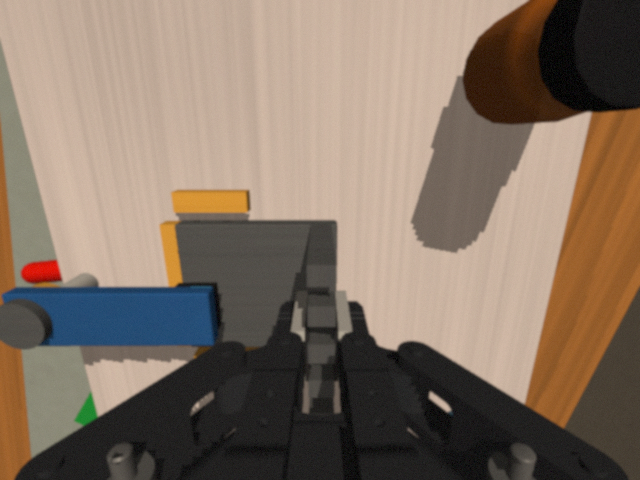

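View pics/scene4.png

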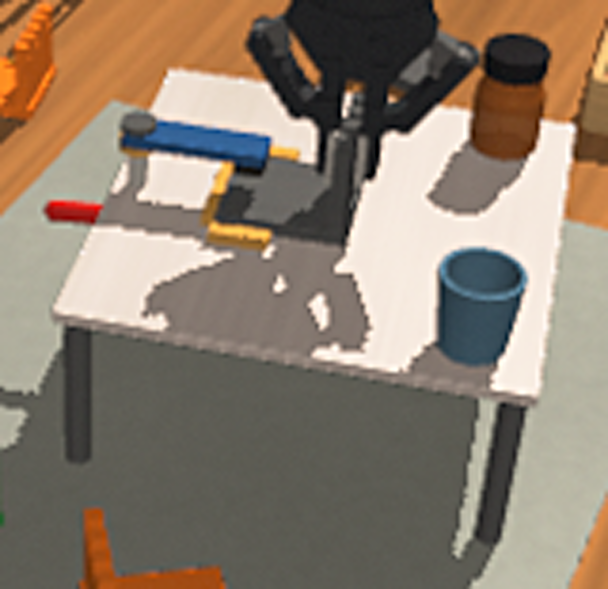

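Emit:
jog_arm(
  increments=[
    [0,-0.1,0,0,0,0,0.5],
    [0,0,0,0,0,0,0.5],
    [0,0,0,0,0,0,0.5],
    [0,0,0,0,0,0,0.5],
  ],
)

```text
clock: 6.7
tcp_pos: [0.6386, 0.0998, 0.319]
tcp_rot: [179.7, 0.0, 101.1]
contact_force: [9.6, 2.1, 0.8]
finger_gap: 0.0094
```

Emit:
jog_arm(
  increments=[
    [0,0,0,0,0,0,2.2],
    [0,0,0,0,0,0,2.2],
    [0,0,0,0,0,0,2.2],
    [0,0,0,0,0,0,2.2],
  ],
)

```text
clock: 7.1
tcp_pos: [0.6371, 0.0995, 0.3171]
tcp_rot: [-179.9, -0.0, 101.1]
contact_force: [-1.1, 0.2, -0.1]
finger_gap: 0.0221
```

Emit:
jog_arm(
  increments=[
    [0,0,-3,0,0,0,2.2],
    [0,0,-4,0,0,0,2.2],
    [0,0,-4,0,0,0,2.2],
    [0,0,0,0,0,0,2.2],
  ],
)

```text
clock: 7.5
tcp_pos: [0.6384, 0.0996, 0.4357]
tcp_rot: [179.3, 0.1, 101.1]
contact_force: [0.1, -0.5, 0.8]
finger_gap: 0.0219
```

Run:
```python
from h import *
import pickle
s=arm.read_state(); print(s['clock'],s['tcp_pos'],s['tcp_rot'],s['contact_force'],s['ft_torque'],s['finger_gap'])
C=cam("wrist");pickle.dump(C,open('C5.pkl','wb'))
im=arm.grab_frame("wrist"); cv2.imwrite("pics/wrist5.png",im[:,:,::-1])
cv2.imwrite('pics/wrist5c.png',cv2.resize(im[150:320,60:360,::-1],None,fx=2.6,fy=2.6,interpolation=cv2.INTER_CUBIC))
```

```text
7.5 [0.63841611 0.09961596 0.4356939 ] [1.79348508e+02 7.77624427e-02 1.01099227e+02] [ 0.05869981 -0.49996489  0.81725672] [ 0.00044993 -0.02672789  0.01594346] 0.021938495317066795
```

View pics/wrist5.png

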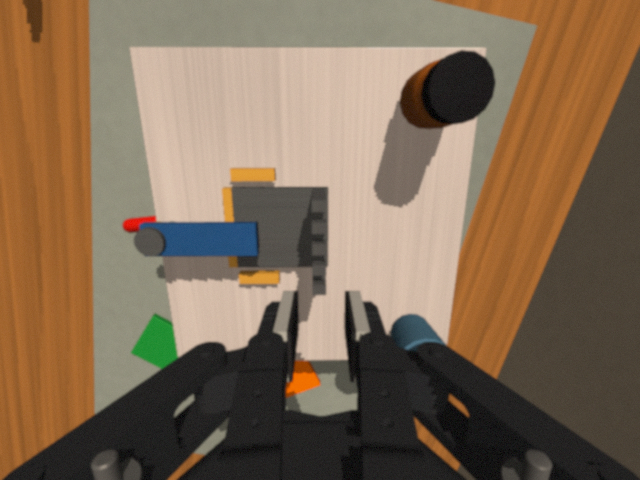

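View pics/wrist5c.png

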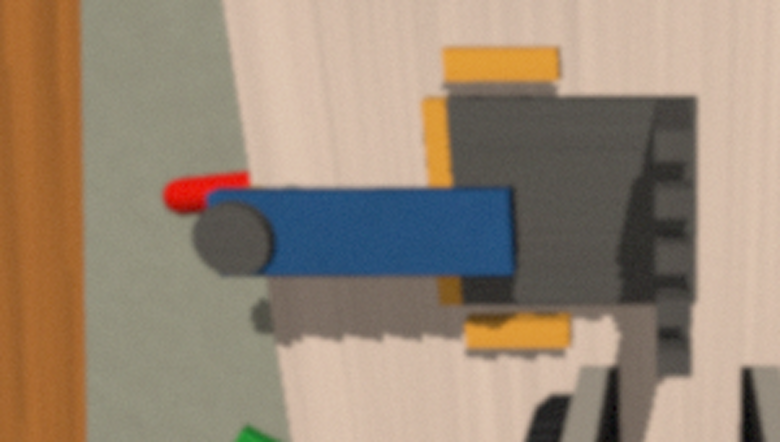

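Wrist view: the foot is square and flush on the brass bar between the cheeks, with the strap end over it. One red arm shows at the front (140,222), so the knob is near 0.1 rad. Now I retract, close the fingers and tilt the tool about 15° so the body stays clear of the plate.

Emit:
jog_arm(
  increments=[
    [0.82,-4.44,0,0,0,0,1],
    [0.82,-4.44,0,0,0,0,0],
    [0.82,-4.44,0,0,0,0,0],
    [0.82,-4.44,0,0,0,0,0],
    [0.82,-4.44,0,0,0,0,0],
    [0,0,0,-5,0,0,0],
    [0,0,0,-5,0,0,0],
    [0,0,0,-5,0,0,0],
    [0,0,0,0,0,0,0],
    [0,0,0,0,0,0,0],
  ],
)

```text
clock: 8.55
tcp_pos: [0.4111, 0.0969, 0.4266]
tcp_rot: [165.2, -0.0, 101.1]
contact_force: [0.1, -0.6, 0.5]
finger_gap: -0.0
```

```bash
cat >> h.py <<'E'
th=np.radians(11.1); O=np.array([.609,.095,0]); Rs=R.from_euler('z',th).as_matrix()
def S2(P): return (np.asarray(P)-O)@Rs   # world->shelf
def st():
    s=arm.read_state(); M=R.from_euler('xyz',s['tcp_rot'],degrees=True).as_matrix()
    tip=s['tcp_pos']+M[:,2]*.173; F=s['contact_force']@Rs
    tt=S2(tip); # axis point of finger at z=.092
    zd=M[:,2]@Rs; c=tt+zd*(.092-tt[2])/zd[2]
    print('t',s['clock'],'tipS',tt.round(4),'fing@.092',c[:2].round(4),'zdir',zd.round(3),'Fshelf',F.round(2),'M',(s['ft_torque']@Rs).round(3),'gap',round(s['finger_gap'],4))
    return s,M,tt,c,F
E
python3 - <<'E'
from h import *
s,M,tt,c,F=st(); print(s['joint_positions'],s['tcp_rot'])
C=cam("wrist");im=arm.grab_frame("wrist"); cv2.imwrite("pics/wrist6.png",im[:,:,::-1])
th_=[0,.1,.2,.3]
for t in th_: print(t,proj(0,[O+Rs@np.array([-.096-.06*np.cos(t),-.06*np.sin(t),.092])],C))
E
```

```text
t 8.55 tipS [-0.1496  0.04    0.2593] fing@.092 [-0.1054  0.04  ] zdir [ 0.255  0.    -0.967] Fshelf [-0.02 -0.57  0.52] M [0.069 0.18  0.003] gap -0.0
[  5.67197712 -30.30191127 116.53701916   1.41416962  79.03129907
  -5.51186432] [ 1.65199338e+02 -5.12495427e-03  1.01094920e+02]
0 [[269.57507423 262.98133737]]
0.1 [[270.17312383 268.68625036]]
0.2 [[271.3708143  274.20761691]]
0.3 [[273.14402172 279.48829935]]
```

View pics/wrist6.png

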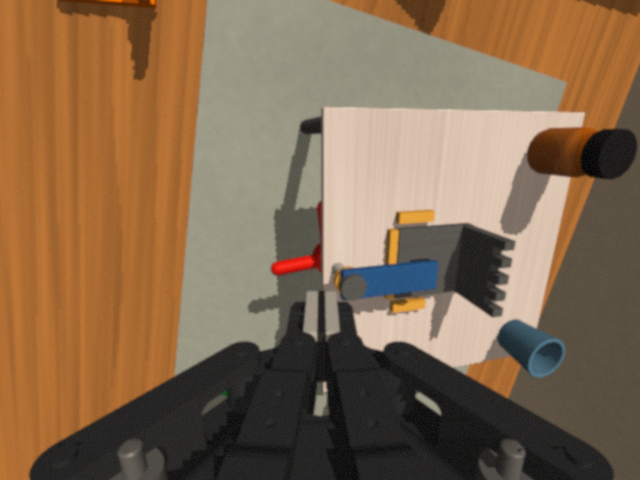

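Emit:
jog_arm(
  increments=[
    [0,-0.86,3.48,0,0,0,0],
    [0,-0.86,3.48,0,0,0,0],
    [0,-0.86,3.48,0,0,0,0],
    [0,-0.86,3.48,0,0,0,0],
    [0,-0.86,3.48,0,0,0,0],
    [0,0,0,0,0,0,0],
    [0,0,0,0,0,0,0],
  ],
)

```text
clock: 9.3
tcp_pos: [0.4149, 0.0977, 0.248]
tcp_rot: [165.2, -0.0, 101.1]
contact_force: [0.5, 0.3, 1.3]
finger_gap: 0.0002
```

Run:
```python
from h import *
st()
im=arm.grab_frame("wrist"); cv2.imwrite("pics/wrist7.png",im[:,:,::-1])
im=arm.grab_frame("scene");cv2.imwrite('pics/scene7.png',cv2.resize(im[135:310,275:475,::-1],None,fx=3.4,fy=3.4,interpolation=cv2.INTER_CUBIC))
```

```text
t 9.3 tipS [-0.1458  0.04    0.0807] fing@.092 [-0.1487  0.04  ] zdir [ 0.255  0.    -0.967] Fshelf [0.51 0.24 1.31] M [-0.001  0.081  0.014] gap 0.0002
```

View pics/wrist7.png

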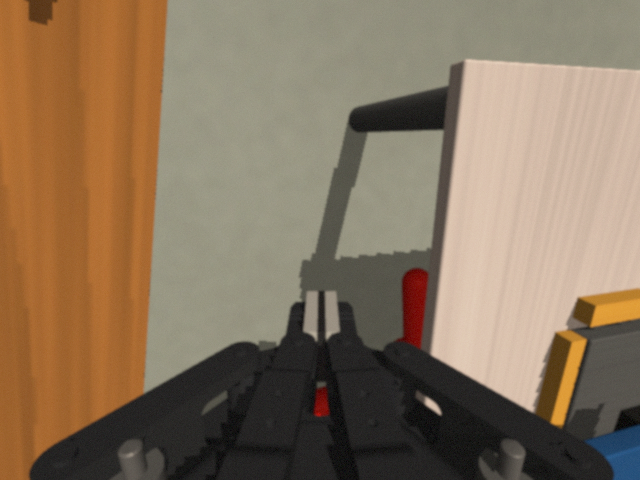

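View pics/scene7.png

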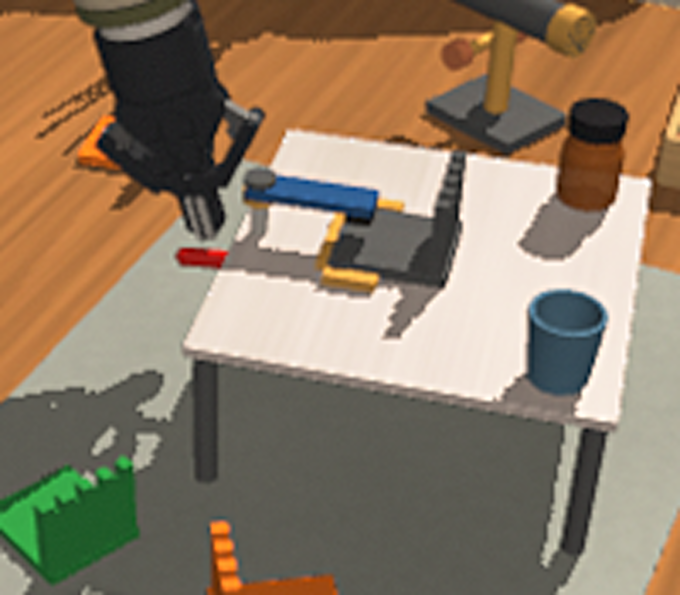

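Emit:
jog_arm(
  increments=[
    [-0.4,0,0,0,0,0,0],
    [-0.4,0,0,0,0,0,0],
    [-0.4,0,0,0,0,0,0],
    [-0.4,0,0,0,0,0,0],
    [-0.4,0,0,0,0,0,0],
    [-0.4,0,0,0,0,0,0],
    [-0.4,0,0,0,0,0,0],
    [-0.4,0,0,0,0,0,0],
  ],
)

```text
clock: 10.2
tcp_pos: [0.4212, 0.0664, 0.2483]
tcp_rot: [165.0, -0.1, 101.1]
contact_force: [-0.8, 6.1, 1.1]
finger_gap: -0.0002
```

```bash
cat > q.py <<'E'
from h import *
s,M,tt,c,F=st()
m=s['ft_torque']@Rs
# torque on knob about its axis from measured wrench: M_axis = M_tcp + (tcp-axis)xF, negated
r=S2(s['tcp_pos'])-np.array([-.096,0,.092])
for nm,w in (('ref tcp',np.cross(r,F)+m),):
    print('tau_knob via FT',np.round(-w[2],3))
for lev in (c[0]+.096+.011, c[0]+.096-.011):
    print('lev',round(lev,3),'tau=', round(-(lev*F[1]-(c[1]-.011)*F[0]),3))
E
python3 q.py
```

```text
t 10.2 tipS [-0.1451  0.0084  0.0811] fing@.092 [-0.148   0.0083] zdir [ 0.259  0.001 -0.966] Fshelf [0.4  6.16 1.14] M [ 0.865 -0.017  0.258] gap -0.0002
tau_knob via FT 0.323
lev -0.041 tau= 0.251
lev -0.063 tau= 0.387
```

Emit:
jog_arm(
  increments=[
    [-0.3,0,0,0,0,0,0],
    [-0.3,0,0,0,0,0,0],
    [-0.3,0,0,0,0,0,0],
  ],
)

```text
clock: 10.5
tcp_pos: [0.4229, 0.0578, 0.2483]
tcp_rot: [165.0, -0.1, 101.1]
contact_force: [-0.0, 4.9, -0.2]
finger_gap: -0.0001
```

```bash
cat > q.py <<'E'
from h import *
s,M,tt,c,F=st()
px,py=c[0]+.096+.011,c[1]-.011
rho=np.hypot(px,py)
print('theta',round(np.arctan2(-py,-px)+np.arcsin(.007/rho),3),'rho',round(rho,4),'tau',round(-(px*F[1]-py*F[0]),3))
E
python3 q.py
```

```text
t 10.5 tipS [-0.1449 -0.0005  0.0812] fing@.092 [-0.1478 -0.0005] zdir [ 0.259  0.002 -0.966] Fshelf [ 0.91  4.86 -0.19] M [ 0.871 -0.043  0.294] gap -0.0001
theta 0.439 rho 0.0424 tau 0.188
```

Emit:
jog_arm(
  increments=[
    [-0.3,0,0,0,0,0,0],
    [-0.3,0,0,0,0,0,0],
    [-0.3,0,0,0,0,0,0],
  ],
)

```text
clock: 10.8
tcp_pos: [0.4245, 0.0489, 0.2481]
tcp_rot: [165.0, -0.1, 101.1]
contact_force: [-1.4, 5.6, 0.4]
finger_gap: 0.0002
```

```bash
python3 q.py
```

```text
t 10.8 tipS [-0.1452 -0.0094  0.081 ] fing@.092 [-0.1482 -0.0094] zdir [ 0.258  0.002 -0.966] Fshelf [-0.28  5.8   0.36] M [0.881 0.125 0.325] gap 0.0002
theta 0.614 rho 0.0459 tau 0.244
```

Emit:
jog_arm(
  increments=[
    [-0.3,0,0,0,0,0,0],
    [-0.3,0,0,0,0,0,0],
    [-0.3,0,0,0,0,0,0],
  ],
)

```text
clock: 11.1
tcp_pos: [0.4261, 0.0401, 0.248]
tcp_rot: [165.1, -0.1, 101.1]
contact_force: [-2.5, 6.3, 1.0]
finger_gap: -0.0003
```

```bash
python3 q.py
```

```text
t 11.1 tipS [-0.1454 -0.0184  0.0808] fing@.092 [-0.1484 -0.0184] zdir [ 0.258  0.002 -0.966] Fshelf [-1.21  6.63  0.97] M [0.8   0.296 0.247] gap -0.0003
theta 0.755 rho 0.0508 tau 0.31
```

Emit:
jog_arm(
  increments=[
    [-0.3,0,0,0,0,0,0],
    [-0.3,0,0,0,0,0,0],
    [-0.2,0,0,0,0,0,0],
  ],
)

```text
clock: 11.4
tcp_pos: [0.4276, 0.0321, 0.2478]
tcp_rot: [165.1, -0.1, 101.1]
contact_force: [-3.2, 5.0, -0.2]
finger_gap: -0.0003
```

```bash
python3 q.py
python3 - <<'E'
from h import *
im=arm.grab_frame("scene");cv2.imwrite('pics/scene8.png',cv2.resize(im[135:310,275:475,::-1],None,fx=3.4,fy=3.4,interpolation=cv2.INTER_CUBIC))
im=arm.grab_frame("top");cv2.imwrite('pics/top8.png',cv2.resize(im[100:280,180:345,::-1],None,fx=3.3,fy=3.3,interpolation=cv2.INTER_CUBIC))
E
```

```text
t 11.4 tipS [-0.1456 -0.0265  0.0807] fing@.092 [-0.1486 -0.0265] zdir [ 0.258  0.001 -0.966] Fshelf [-2.19  5.55 -0.22] M [0.71  0.341 0.268] gap -0.0003
theta 0.859 rho 0.056 tau 0.313
```

View pics/scene8.png

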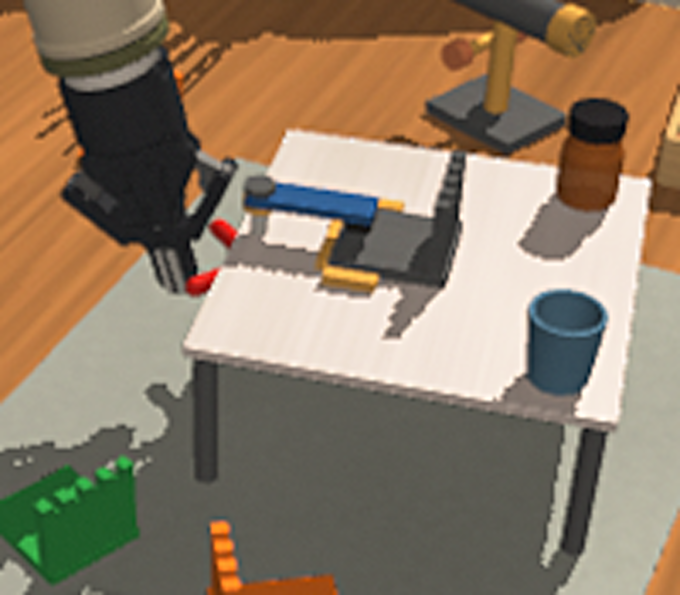

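View pics/top8.png

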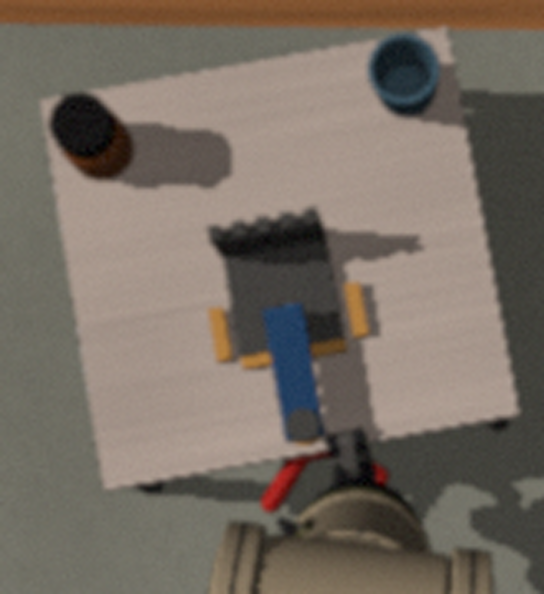

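Emit:
jog_arm(
  increments=[
    [0.4,0,0,0,0,0,0],
    [0,0.58,-2.18,0,0,0,0],
    [0,0.58,-2.18,0,0,0,0],
    [3.1,0,0,0,0,0,0],
    [3.1,0,0,0,0,0,0],
    [3.1,0,0,0,0,0,0],
    [0,0,0,0,0,0,0],
    [0,-0.58,2.18,0,0,0,0],
    [0,-0.58,2.18,0,0,0,0],
    [0,0,0,0,0,0,0],
  ],
)

```text
clock: 12.5
tcp_pos: [0.4078, 0.1265, 0.2452]
tcp_rot: [165.3, 0.0, 101.1]
contact_force: [-0.7, 0.3, -0.5]
finger_gap: 0.0001
```

```bash
python3 q.py
python3 - <<'E'
from h import *
im=arm.grab_frame("scene");cv2.imwrite('pics/scene9.png',cv2.resize(im[135:310,275:475,::-1],None,fx=3.4,fy=3.4,interpolation=cv2.INTER_CUBIC))
im=arm.grab_frame("wrist");cv2.imwrite('pics/wrist9.png',im[:,:,::-1])
E
```

```text
t 12.5 tipS [-0.1475  0.0695  0.0779] fing@.092 [-0.1512  0.0695] zdir [ 0.254 -0.    -0.967] Fshelf [-0.65  0.46 -0.47] M [-0.026  0.154  0.006] gap 0.0001
theta -0.829 rho 0.0733 tau -0.018
```

View pics/scene9.png

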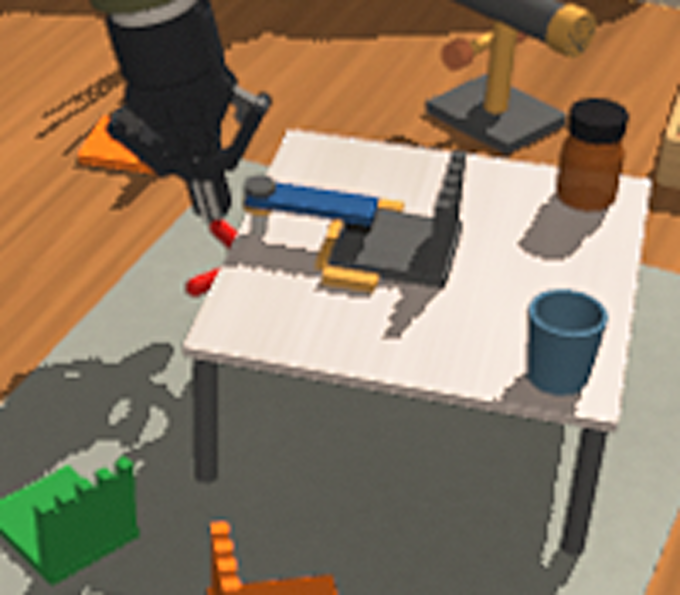

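View pics/wrist9.png

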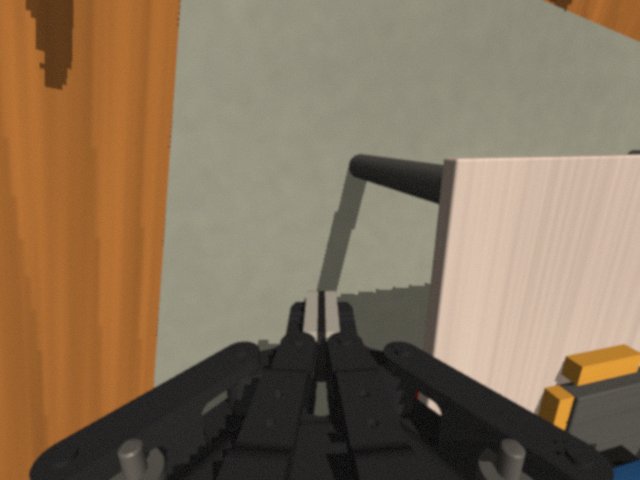

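```bash
cat > q.py <<'E'
from h import *
from scipy.optimize import brentq
HX=.011;HY=.011
def gap(t,c):
    s=np.linspace(0,.053,531)[:,None]; P=s*np.array([[-np.cos(t),-np.sin(t)]])
    Q=np.clip(P,[c[0]-HX,c[1]-HY],[c[0]+HX,c[1]+HY]); d=np.hypot(*(P-Q).T); i=d.argmin(); return d[i]-.007,Q[i],P[i]
def q():
    s,M,tt,c,F=st(); cc=c[:2]-[-.096,0]
    ts=np.linspace(1.3,-1.2,501); prev=None  # largest |..|: arm on -y side of finger
    for t in ts:
        g=gap(t,cc)
        if g[0]<0: break
    Q=g[1]; tau=-(Q[0]*F[1]-Q[1]*F[0]); n=np.array([F[0],F[1]])
    print('theta_arm',round(t,3),'contact',Q.round(4),'tau',round(tau,3),'xM',round((s['ft_torque']@Rs)[2]/F[1] if abs(F[1])>2 else 0,3))
if __name__=="__main__": q()
E
python3 q.py
```

```text
t 12.6 tipS [-0.1452  0.0695  0.0812] fing@.092 [-0.1481  0.0695] zdir [ 0.258 -0.    -0.966] Fshelf [ 0.17  0.48 -0.17] M [-0.02   0.117  0.008] gap 0.0
theta_arm -1.2 contact [-0.0411  0.0585] tau 0.029 xM 0
```

Emit:
jog_arm(
  increments=[
    [0,0.63,0.17,0,0,0,0],
    [0,0.63,0.17,0,0,0,0],
    [-0.4,0,0,0,0,0,0],
    [-0.4,0,0,0,0,0,0],
    [-0.3,0,0,0,0,0,0],
    [-0.3,0,0,0,0,0,0],
  ],
)

```text
clock: 13.2
tcp_pos: [0.4247, 0.1155, 0.2482]
tcp_rot: [165.0, 0.0, 101.1]
contact_force: [0.1, 0.4, -0.5]
finger_gap: -0.0
```

```bash
python3 q.py
```

```text
t 13.2 tipS [-0.1321  0.0556  0.0811] fing@.092 [-0.135   0.0556] zdir [ 0.259 -0.    -0.966] Fshelf [ 0.17  0.34 -0.5 ] M [-0.026  0.167  0.017] gap -0.0
theta_arm -0.79 contact [-0.0373  0.0446] tau 0.02 xM 0
```

Emit:
jog_arm(
  increments=[
    [-0.3,0,0,0,0,0,0],
    [-0.3,0,0,0,0,0,0],
    [-0.3,0,0,0,0,0,0],
  ],
)

```text
clock: 13.5
tcp_pos: [0.4253, 0.108, 0.2475]
tcp_rot: [165.2, -0.2, 101.1]
contact_force: [-11.0, 11.3, 3.4]
finger_gap: -0.0001
```

```bash
python3 q.py
```

```text
t 13.5 tipS [-0.1336  0.0488  0.0802] fing@.092 [-0.1367  0.0487] zdir [ 0.255  0.004 -0.967] Fshelf [-8.58 13.21  3.41] M [2.048 1.29  0.409] gap -0.0001
theta_arm -0.62 contact [-0.0431  0.0377] tau 0.246 xM 0.031
```

Emit:
jog_arm(
  increments=[
    [-0.3,-0.1,0,0,0,0,0],
    [-0.3,-0.1,0,0,0,0,0],
    [-0.3,-0.1,0,0,0,0,0],
  ],
)

```text
clock: 13.8
tcp_pos: [0.4246, 0.0983, 0.247]
tcp_rot: [165.1, -0.1, 101.1]
contact_force: [-5.2, 6.3, 2.6]
finger_gap: -0.0001
```

```bash
python3 q.py
```

```text
t 13.8 tipS [-0.1359  0.0392  0.0798] fing@.092 [-0.1392  0.0391] zdir [ 0.257  0.002 -0.966] Fshelf [-3.85  7.19  2.61] M [1.131 0.665 0.216] gap -0.0001
theta_arm -0.41 contact [-0.0486  0.0281] tau 0.241 xM 0.03
```

Emit:
jog_arm(
  increments=[
    [-0.3,-0.15,0,0,0,0,0],
    [-0.3,-0.15,0,0,0,0,0],
    [-0.3,-0.15,0,0,0,0,0],
  ],
)

```text
clock: 14.1
tcp_pos: [0.4225, 0.0884, 0.2463]
tcp_rot: [165.0, -0.1, 101.1]
contact_force: [-2.7, 4.6, 3.1]
finger_gap: 0.0001
```

```bash
python3 q.py
```

```text
t 14.1 tipS [-0.1395  0.0297  0.0792] fing@.092 [-0.1429  0.0297] zdir [ 0.258  0.002 -0.966] Fshelf [-1.75  5.06  3.08] M [0.775 0.323 0.204] gap 0.0001
theta_arm -0.225 contact [-0.0517  0.0187] tau 0.229 xM 0.04
```

Emit:
jog_arm(
  increments=[
    [-0.3,-0.15,0,0,0,0,0],
    [-0.3,-0.15,0,0,0,0,0],
    [-0.3,0,0,0,0,0,0],
  ],
)

```text
clock: 14.4
tcp_pos: [0.4217, 0.0787, 0.2458]
tcp_rot: [165.0, -0.0, 101.1]
contact_force: [-3.4, 5.2, 2.3]
finger_gap: 0.0002
```

```bash
python3 q.py
```

```text
t 14.4 tipS [-0.1421  0.0202  0.0787] fing@.092 [-0.1457  0.0202] zdir [ 0.259  0.001 -0.966] Fshelf [-2.32  5.72  2.28] M [0.708 0.321 0.205] gap 0.0002
theta_arm -0.045 contact [-0.0529  0.0092] tau 0.281 xM 0.036
```

Emit:
jog_arm(
  increments=[
    [-0.25,-0.1,0,0,0,0,0],
    [-0.25,-0.1,0,0,0,0,0],
  ],
)

```text
clock: 14.6
tcp_pos: [0.4212, 0.0733, 0.2454]
tcp_rot: [164.9, -0.0, 101.1]
contact_force: [1.2, 5.5, 1.6]
finger_gap: 0.0
```

```bash
python3 q.py
```

```text
t 14.6 tipS [-0.1435  0.015   0.0784] fing@.092 [-0.1471  0.015 ] zdir [ 0.26   0.    -0.966] Fshelf [2.22 5.2  1.59] M [ 0.777 -0.268  0.253] gap 0.0
theta_arm 0.075 contact [-0.0401  0.004 ] tau 0.217 xM 0.049
```

Emit:
jog_arm(
  increments=[
    [-0.2,0,0,0,0,0,0],
    [-0.2,0,0,0,0,0,0],
  ],
)

```text
clock: 14.8
tcp_pos: [0.4218, 0.0694, 0.2453]
tcp_rot: [164.9, -0.0, 101.1]
contact_force: [0.6, 5.2, 1.7]
finger_gap: 0.0003
```

```bash
python3 q.py
python3 - <<'E'
from h import *
im=arm.grab_frame("scene");cv2.imwrite('pics/scene10.png',cv2.resize(im[175:255,315:475,::-1],None,fx=5,fy=5,interpolation=cv2.INTER_CUBIC))
E
```

```text
t 14.8 tipS [-0.1437  0.011   0.0783] fing@.092 [-0.1473  0.011 ] zdir [ 0.26   0.    -0.966] Fshelf [1.55 5.   1.67] M [ 0.875 -0.137  0.234] gap 0.0003
theta_arm 0.17 contact [-0.0403  0.    ] tau 0.202 xM 0.047
```

View pics/scene10.png

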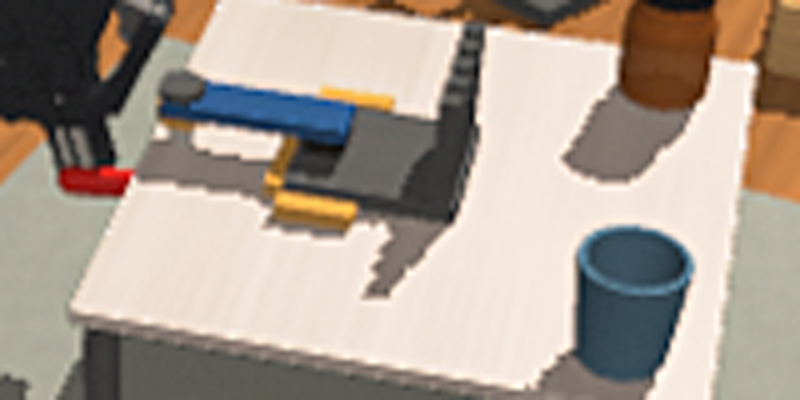

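Emit:
jog_arm(
  increments=[
    [-0.2,0,0,0,0,0,0],
    [-0.2,0,0,0,0,0,0],
  ],
)

```text
clock: 15.05
tcp_pos: [0.4225, 0.0656, 0.2452]
tcp_rot: [165.0, -0.0, 101.1]
contact_force: [0.7, 5.8, 2.2]
finger_gap: 0.0002
```

```bash
python3 q.py
```

```text
t 15.05 tipS [-0.1438  0.0071  0.0782] fing@.092 [-0.1475  0.0071] zdir [ 0.26   0.    -0.966] Fshelf [1.81 5.54 2.2 ] M [ 0.821 -0.108  0.267] gap 0.0002
theta_arm 0.265 contact [-0.0405 -0.0039] tau 0.217 xM 0.048
```

Emit:
jog_arm(
  increments=[
    [-0.2,0,0,0,0,0,0],
    [-0.2,0,0,0,0,0,0],
  ],
)

```text
clock: 15.25
tcp_pos: [0.4232, 0.0617, 0.2451]
tcp_rot: [165.0, -0.0, 101.1]
contact_force: [0.1, 6.7, 1.1]
finger_gap: 0.0001
```

```bash
python3 q.py
```

```text
t 15.25 tipS [-0.144   0.0032  0.078 ] fing@.092 [-0.1477  0.0032] zdir [ 0.259  0.001 -0.966] Fshelf [1.4 6.6 1.1] M [1.024 0.008 0.245] gap 0.0001
theta_arm 0.355 contact [-0.0407 -0.0078] tau 0.258 xM 0.037
```

Emit:
jog_arm(
  increments=[
    [-0.15,0,0,0,0,0,0],
    [-0.15,0,0,0,0,0,0],
  ],
)

```text
clock: 15.45
tcp_pos: [0.4236, 0.0589, 0.2449]
tcp_rot: [165.0, -0.1, 101.1]
contact_force: [0.2, 8.4, 2.3]
finger_gap: -0.0002
```

```bash
python3 q.py
```

```text
t 15.45 tipS [-0.1441  0.0004  0.0778] fing@.092 [-0.1479  0.0004] zdir [ 0.259  0.001 -0.966] Fshelf [1.83 8.19 2.28] M [ 1.179 -0.221  0.395] gap -0.0002
theta_arm 0.415 contact [-0.0409 -0.0106] tau 0.316 xM 0.048
```

Emit:
jog_arm(
  increments=[
    [-0.15,0,0,0,0,0,0],
    [-0.15,0,0,0,0,0,0],
  ],
)

```text
clock: 15.65
tcp_pos: [0.4241, 0.0561, 0.2448]
tcp_rot: [165.0, -0.1, 101.1]
contact_force: [-0.8, 8.8, 1.5]
finger_gap: -0.0001
```

```bash
python3 q.py
```

```text
t 15.65 tipS [-0.1442 -0.0023  0.0777] fing@.092 [-0.1481 -0.0024] zdir [ 0.258  0.001 -0.966] Fshelf [0.96 8.82 1.48] M [ 1.278 -0.074  0.397] gap -0.0001
theta_arm 0.475 contact [-0.0411 -0.0134] tau 0.349 xM 0.045
```

Emit:
jog_arm(
  increments=[
    [-0.15,0,0,0,0,0,0],
    [-0.15,0,0,0,0,0,0],
  ],
)

```text
clock: 15.85
tcp_pos: [0.4245, 0.0533, 0.2447]
tcp_rot: [165.0, -0.1, 101.1]
contact_force: [-2.2, 10.0, 1.6]
finger_gap: -0.0001
```

```bash
python3 q.py
```

```text
t 15.85 tipS [-0.1444 -0.0051  0.0775] fing@.092 [-0.1483 -0.0051] zdir [ 0.258  0.002 -0.966] Fshelf [-0.28 10.26  1.6 ] M [ 1.518 -0.048  0.511] gap -0.0001
theta_arm 0.53 contact [-0.0413 -0.0161] tau 0.428 xM 0.05
```

Emit:
jog_arm(
  increments=[
    [-0.15,0,0,0,0,0,0],
    [0,0,0,0,0,0,0],
    [0,0,0,0,0,0,0],
  ],
)

```text
clock: 16.15
tcp_pos: [0.4247, 0.0518, 0.2446]
tcp_rot: [165.1, -0.1, 101.1]
contact_force: [-1.9, 8.6, 1.4]
finger_gap: 0.0003
```

```bash
for i in 1 2 3; do python3 q.py; python3 -c "
from rig import arm; arm.grab_frame('scene')"; done
```

```text
t 16.15 tipS [-0.1446 -0.0066  0.0774] fing@.092 [-0.1485 -0.0066] zdir [ 0.258  0.002 -0.966] Fshelf [-0.21  8.85  1.43] M [1.352 0.039 0.397] gap 0.0003
theta_arm 0.555 contact [-0.0415 -0.0176] tau 0.371 xM 0.045
t 16.2 tipS [-0.1446 -0.0066  0.0774] fing@.092 [-0.1485 -0.0067] zdir [ 0.258  0.002 -0.966] Fshelf [-0.36  8.25  0.99] M [1.353 0.088 0.463] gap -0.0002
theta_arm 0.555 contact [-0.0415 -0.0177] tau 0.349 xM 0.056
t 16.25 tipS [-0.1446 -0.0066  0.0774] fing@.092 [-0.1485 -0.0066] zdir [ 0.258  0.002 -0.966] Fshelf [-0.66  9.14  1.47] M [1.35  0.055 0.456] gap 0.0002
theta_arm 0.555 contact [-0.0415 -0.0176] tau 0.391 xM 0.05
```

Emit:
jog_arm(
  increments=[
    [-0.15,0,0,0,0,0,0],
    [-0.1,0,0,0,0,0,0],
  ],
)

```text
clock: 16.5
tcp_pos: [0.4251, 0.0496, 0.2444]
tcp_rot: [165.1, -0.1, 101.1]
contact_force: [-2.4, 11.7, 3.0]
finger_gap: 0.0
```

```bash
python3 q.py
```

```text
t 16.5 tipS [-0.1447 -0.0087  0.0773] fing@.092 [-0.1486 -0.0088] zdir [ 0.257  0.002 -0.966] Fshelf [-0.11 11.95  3.03] M [1.705 0.061 0.571] gap 0.0
theta_arm 0.595 contact [-0.0416 -0.0198] tau 0.5 xM 0.048
```

Emit:
jog_arm(
  increments=[
    [0.3,0,0,0,0,0,0],
    [0.5,0,0,0,0,0,0],
    [0,0.3,-1.1,0,0,0,0],
    [0,0.5,-2.18,0,0,0,0],
    [0,0.5,-3,0,0,0,0],
    [0,-1,-4,0,0,0,0],
    [0,-1,-4,0,0,0,0],
    [0,0,0,0,0,0,0],
    [0,0,0,0,0,0,0],
  ],
)

```text
clock: 17.4
tcp_pos: [0.3813, 0.048, 0.3834]
tcp_rot: [164.8, 0.1, 101.1]
contact_force: [1.5, -0.8, -0.8]
finger_gap: 0.0003
```

Run:
```python
from h import *
st(); C=cam("wrist")
im=arm.grab_frame("wrist");cv2.imwrite('pics/wrist11.png',im[:,:,::-1])
im=arm.grab_frame("scene");cv2.imwrite('pics/scene11.png',cv2.resize(im[135:310,275:475,::-1],None,fx=3.4,fy=3.4,interpolation=cv2.INTER_CUBIC))
for t in (.45,.5,.55,.6,.65): print(t,[proj(0,[O+Rs@np.array([-.096-.06*np.cos(a),-.06*np.sin(a),.092])],C)[0].round(0) for a in (t,t-np.pi/2)])
```

```text
t 17.4 tipS [-0.187  -0.0025  0.2165] fing@.092 [-0.1531 -0.0027] zdir [ 0.263 -0.002 -0.965] Fshelf [ 1.32 -1.1  -0.84] M [ 0.022  0.151 -0.064] gap 0.0003
0.45 [array([323., 258.]), array([356., 162.])]
0.5 [array([325., 260.]), array([353., 164.])]
0.55 [array([326., 263.]), array([350., 166.])]
0.6 [array([328., 266.]), array([347., 168.])]
0.65 [array([330., 268.]), array([344., 171.])]
```

View pics/wrist11.png

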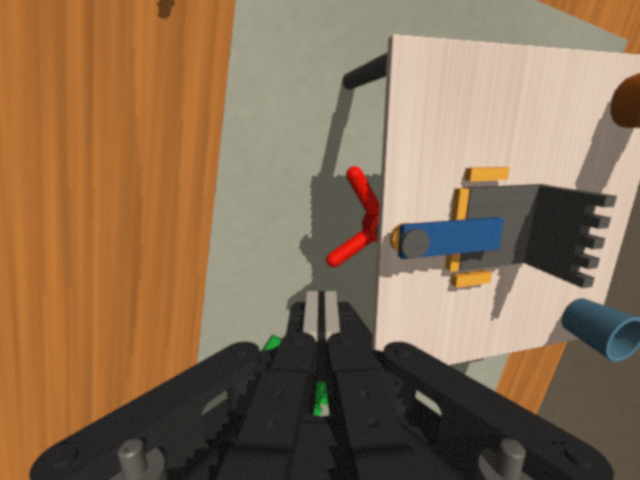

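View pics/scene11.png

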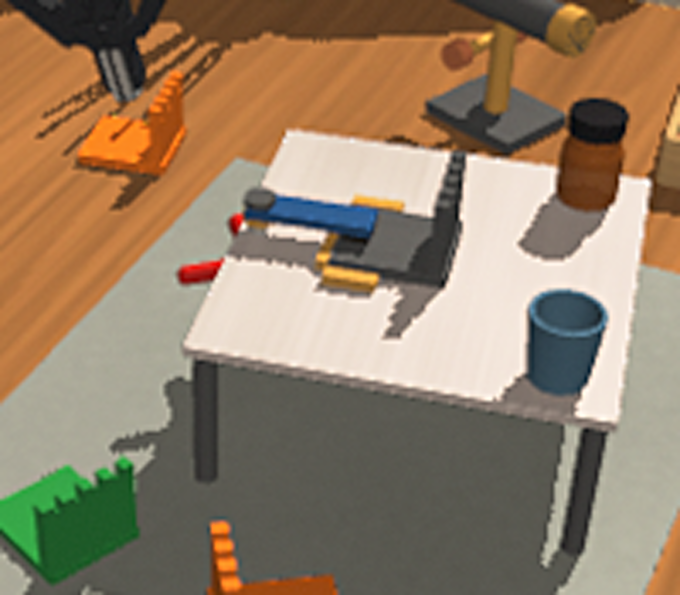

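The knob stayed where I left it (arm tips at (333,260) and (354,173) match about 0.55 rad past the quarter turn). The rest is on the bar with the strap down on its foot, the jar and cup are unmoved, and the gripper is clear.

Run:
```python
from rig import arm
s=arm.read_state(); print(s['clock'],s['contact_force'],abs(s['joint_vel']).max())
print(arm.hand_in())
```

```text
17.5 [ 0.18476732 -0.00448922 -0.25824198] 1.383731154904402
the job is handed in; nothing more can be done
None
```

The rest is home against the brass stop bar and clamped, and I handed the job in at 17.5 s. The hand-in gave no verdict.

**Sliding the rest:** I pinched the steel rest by its comb and drew it about 40 mm along the shelf, centring it between the cheeks. I stopped when it pressed the bar with about 9–10 N, then let go. Partway along, the grip was carrying the rest's weight (about 6 N), so I lowered it back onto the shelf before it met the bar.

**Tightening the knob:** I pushed two knob arms in turn, from roughly 0.1 to 2.15 rad. Resistance was level at about 0.2–0.25 N m, then rose from about 1.85–1.9 rad. I stopped at 0.46–0.50 N m and backed off.

**Last checks:**
- **Position:** In the pictures the foot is square and flush on the bar with the strap on it, and the jar and cup are where they were. I did not check the paddle in a final picture, but the arm never went near it after the first move.
- **Strap force:** I estimate 24–31 N, not measured directly. The knob angle gives the low end and the final torque the high end. A reading with the arm holding still, just before the last small push, was lower (0.35–0.39 N m), which I put down to friction easing.
- **Knob and gripper:** The knob stayed where I left it, and the gripper is clear with near-zero force on it.

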